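# Index the nozzle turret and unscrew the yellow hot-air nozzle

### The arm

A 7-joint arm with a two-finger parallel gripper is mounted at the origin on the work surface. World frame = base frame: x ahead of the robot, y to its left, z up, the work surface at z = 0. Lengths are in m, angles in rad, forces in N, time in s.
With the tool pointing down it reaches from about 0.425 to 0.925 m from the base axis. Payload 6.8 kg.
Tool frame: the origin (TCP) lies midway between the tips of the shut fingers; the grasp point (between the pads) lies 19 mm behind it; x points along the fingers, y is the direction in which the jaws open and shut, and the axes are right-handed (so a half turn about x gives the same grasp; the last joint's range is limited). The gripper opens to 85 mm and grips with 20 to 120 N. Pads are 22 mm wide; open, the fingers measure 114 mm over their backs; the gripper's body (76 mm by 85 mm) begins 54 mm behind the grasp point. The pads swing forward as they close: fully open they stand 13 mm farther back than shut.
Start: joints at [1.206, 0.477, 0.022, 1.555, -0.011, 1.109, -0.083], TCP at [0.171, -0.653, 0.231] pointing down, gripper open.
Joint ranges: [-2.96, 2.96], [-0.34, 2.1], [-1.41, 1.46], [0.24, 2.44], [-1.37, 4.51], [0.17, 1.92], [-2.96, 2.96]. Speed limits (rad/s): [2.39, 2.39, 3.14, 3.14, 3.14, 3.14, 3.14].

### API

Orientations are given as a rotation vector (axis times angle).
In Python, from bench import r gives the robot as it stands.
- The arm moves only by the tool carry_out, never from a script. Its argument "targets" is one flat list of numbers, 7 for each row, row after row: the finger opening in m, from 0 to 0.0854, then the shift along the tool's x, y, z in m, then the turn, a rotation vector about the tool's x, y, z in units of 5 degrees (1.0 is 5 degrees). A call has 1 to 12 rows; each row is the pose to reach, as a shift and turn from the pose measured when the call began, along the tool's axes at that moment; what a row does not reach only later rows make up. A row lasts 1/8 s, in which the tool goes at most 62.5 mm and 10.7 degrees, less where a joint would pass 70% of its speed; a pose out of reach is approached as far as the arm can. A call with a gripper value outside its range is refused whole. The fingers move at their own pace and stop on an object; "squeeze" is the grip in N (left out, the last holds). Time passes only in rows, so rows that repeat a pose let the fingers close. It gives the time, the measured TCP pose, the force and the opening at its end, in the units of the state.
- r.get_obs(): the state, without advancing time (a new reading comes with each control period).
- r.grab_frame(name): name is "side" or "top"; returns the picture (400x640x3 uint8, blue, green, red); there is no depth.
- r.camera_info(name): a dict with "fx", "fy", "cx", "cy" (pixels), "D" ([k1, k2, p1, p2, k3] as OpenCV has them; the pictures are not rectified), "xyz" and "orientation" of the camera in the world. Camera axes: x right, y up, looking along -z (the intrinsics and any distortion apply to the point x, -y, -z); pixel columns grow to the right and rows downward; lengths in m; the calibration is good to about 2 mm. A picture is of the moment at which its call begins. camera_info takes no time and is no camera call.
- r.hand_in(): hands the job in, once; it reports no verdict.
The state is a dict: "clock": time; "joints": joint angles; "qvel": joint speeds; "tau": joint torques, N m; "tcp_pos": TCP position; "orientation": TCP orientation; "contact_force": force on the tool from outside, world axes, zero at the start; "moment": the same for the moment, N m; "grip_width": finger opening in m.
Only numpy, scipy, OpenCV 4.12 (cv2) and the standard library are available. Lean on these libraries where they do the work, as an engineer would, in place of code of your own. Each camera call takes 0.05 s, during which the arm holds its last target. There are 200 camera calls.

### The job

Turn the nozzle turret until the yellow nozzle clicks in at the white pointer, and there unscrew it (anticlockwise) and lift it out. Then hang it upright by its flange in the open green fork of the cooling stand, flat on both prongs behind their end lips, and let go. Leave the blue and red nozzles screwed in and the phone, jar and screwdriver where they are.

Things in the scene. Friction and masses are not known exactly. Their poses are not given: they have to be found in the camera images.
- turret_base: Fixed dark round base (224 mm across, 24 mm high) under the turret; on its front a white pointer block (30 mm wide, at most 34 mm high, reaching 165 mm from the axis), at its back a 46 mm high plunger housing, 125 to 171 mm from the axis. Origin at table level on the turret's axis, z up; the pointer lies along its -x.
- turret: Aluminium turret, a disc 210 mm across, deck 62 mm above the table, turning endlessly either way about its vertical axis. Origin on the axis at table level. Carries three nozzles 75 mm from the axis, 120 degrees apart, the yellow one along the turret's own -x. Yellow is at the pointer when the turret's x is parallel to the base's x (same sense).
- hub (a point): Top centre of the turret's steel hub (60 mm across, 72 mm above the table), on the axis. Turning the turret takes about 2.5 N at a post; a spring detent (about 6 N at a post to leave it) clicks in whenever a nozzle is at the pointer and pulls the turret true from about 4 degrees off.
- post0 (a point): Centre of the top of one of three black upright push posts on the turret, 14 mm diameter, 50 mm above the deck, 98 mm from the turret's axis; it stands 60 degrees anticlockwise (seen from above) from the yellow nozzle.
- post1 (a point): Top centre of a second, identical push post, 120 degrees anticlockwise from post0 about the turret's axis.
- post2 (a point): Top centre of the third push post, 120 degrees clockwise from post0.
- front (a point): The fixed front position at the pointer: point 75 mm from the turret's axis towards the pointer, at deck height (62 mm), where the axis of the indexed nozzle must be.
- home_dir (a point): Point on the turret, on the axis of the yellow nozzle's socket at deck height. Its axes turn with the turret: x is the direction of the yellow grip wing when screwed fully in (0.70 rad clockwise from the line turret axis to socket, seen from above, either way round). Unscrewed, the wing is 1.40 rad anticlockwise from it.
- nozzle_yellow: Steel hot-air nozzle with a YELLOW grip wing, the one to take out; 94 mm long overall, 0.11 to 0.22 kg, standing upright in its socket. Origin on its axis at the underside of its flange (50 mm diameter, 6 mm thick), z up, x along its wing. Above the flange a neck, 28 mm diameter, up to 18 mm above the origin. Screwed in, the flange lies on the deck.
- yellow_grip (a point): On the yellow nozzle's axis, 40 mm above its origin, inside the flat-sided yellow wing: 76 mm long (x), 16 mm thick (y), from 18 to 50 mm above the origin; above it a thin steel tip (16 mm diameter, tapering) up to 64 mm. Axes as the nozzle's.
- yellow_lugs (a point): Centre of the yellow nozzle's two thread lugs, 22 mm below its origin on the stem (19 mm diameter, 30 mm long); lugs 8 mm thick, along x, reaching 18 mm from the axis. Turned 1.40 rad anticlockwise from above (under 0.3 N m) the nozzle climbs 6 mm to a stop (play 0.1 rad) and is free to lift straight out; below 1.25 rad the thread holds it.
- nozzle_blue: Identical nozzle with a BLUE grip wing, to be left screwed in on the turret. Origin on its axis at the underside of its flange, 62 mm above the table when screwed in.
- nozzle_red: Identical nozzle with a RED grip wing, to be left screwed in on the turret. Origin on its axis at the underside of its flange, 62 mm above the table when screwed in.
- stand: Fixed cooling stand: dark foot (100 x 90 mm, 10 mm high), rear upright and a green level fork, top 76 mm above the table, 6 mm thick: two prongs 18 mm wide with a 26 mm wide slot between, from x = -40 (open end) to +35 mm; a 3 mm high lip on each prong's end (x = -40 to -36 mm). Origin at table level, z up, x along the slot to its closed end.
- fork_rest (a point): Middle of the fork's slot at its top surface (76 mm high, 5 mm towards the closed end from the stand's origin). Hung right, the flange lies flat on both prongs, the nozzle's origin here. The stem enters the slot level from the open end with the flange lifted 4 to 8 mm (the lugs then pass under the prongs).
- phone: Black phone, 155 x 74 x 9 mm, lying on the bench; leave it. Origin at the centre of its underside.
- flux_jar: Amber jar with black cap, 56 mm diameter, 70 mm high; leave it. Origin at the centre of its underside.
- driver: Screwdriver with orange handle, 190 mm long, lying on the bench; leave it. Origin at its middle.
Not all that is in view belongs to the job. What is shaped like the nozzle_yellow but purple is not meant.

How it is judged:
On the way, in this order (a step that is already met when the one before it is completed fails the run):
1. the turret stands still with the yellow nozzle, still screwed in, at the pointer (its axis within 10 mm of the front point) (horizontal distance between nozzle_yellow and front below 0.01 m and z of nozzle_yellow in the frame of turret below 0.065 m and angle between the x axis of nozzle_yellow and the x axis of home_dir, either way round below 0.3 rad and angular speed of turret below 0.1 rad/s), for 0.3 s.
2. there at the pointer the yellow nozzle is unscrewed: turned at least 1.15 rad from home while still in its socket (horizontal distance between nozzle_yellow and front below 0.014 m and angle between the x axis of nozzle_yellow and the x axis of home_dir, either way round above 1.15 rad and z of nozzle_yellow in the frame of turret below 0.078 m), for 0.05 s.
At the end, for the whole second after the job is handed in: The yellow nozzle hangs still and released in the fork: its axis within 24 mm of the rest point, flange lying on the prongs (within 3 mm of their height), upright within 0.10 rad; the blue and red nozzles are still screwed in (within 4 mm of fully down, upright) and the turret is at rest (horizontal distance between nozzle_yellow and fork_rest below 0.024 m and z of nozzle_yellow in the frame of fork_rest between -0.003 and 0.003 m and angle between nozzle_yellow's own z axis and vertical below 0.1 rad and linear speed of nozzle_yellow below 0.02 m/s and contact force between nozzle_yellow and stand above 0.3 N and z of each of nozzle_blue, nozzle_red in the frame of turret below 0.066 m and angle between the z axis of each of nozzle_blue, nozzle_red and the z axis of turret, either way round below 0.15 rad and angular speed of turret below 0.1 rad/s); the robot touches nothing.
It fails at once if the blue or red nozzle is unscrewed or lifted from its socket (z of any of nozzle_blue, nozzle_red in the frame of turret above 0.07 m).
It fails at once if the phone is moved more than 30 mm (distance of phone from where it was at the start of the episode above 0.03 m).
It fails at once if the jar is moved more than 30 mm (distance of flux_jar from where it was at the start of the episode above 0.03 m).
It fails at once if the screwdriver is moved more than 30 mm (distance of driver from where it was at the start of the episode above 0.03 m).
It also fails if it takes over 72 s, if anything falls off the work surface, if the arm or the gripper's body presses on something with over 40 N, if the wrist force passes 120 N, or if a joint passes its speed limit or range.

## Working session

There is one attempt and no reset: what is moved stays moved. The work goes in short steps, Python scripts to look and compute and a tool call to move; the robot and the scene stay as the last step left them, time stands still between calls to the robot, and variables do not carry over. Pictures are saved under pics/ and viewed, about 8 in all and at most 12, crops included, and the job is handed in when it is done.

Besides the shell and the picture viewer there is one more tool, called after "Call:" as a command line: name --argument value ..., lists and objects as JSON in quotes. carry_out: Moves the arm, as the interface text tells. Its arguments: {"type":"object","properties":{"targets":{"type":"array","items":{"type":"number"}},"squeeze":{"type":"number"}},"required":["targets"]}

```bash
mkdir -p pics; ls
cat > h.py <<'E'
import numpy as np,cv2
from scipy.spatial.transform import Rotation as R
from bench import r
def cam(n):
    c=r.camera_info(n);o=np.array(c['orientation']);M=R.from_rotvec(o).as_matrix() if o.size==3 else (o if o.size==9 else R.from_quat(o).as_matrix())
    K=np.array([[c['fx'],0,c['cx']],[0,c['fy'],c['cy']],[0,0,1.]])
    return K,np.array(c['D'],float),np.array(c['xyz']),np.asarray(M).reshape(3,3)
def ray(n,uv):
    K,D,p,M=cam(n);q=cv2.undistortPoints(np.array([[uv]],float),K,D)[0,0]
    return p,M@np.array([q[0],-q[1],-1.])
def atz(n,uv,z):
    p,d=ray(n,uv);return p+d*(z-p[2])/d[2]
def proj(n,P):
    K,D,p,M=cam(n);q=(np.atleast_2d(P)-p)@M;q=q*[1,-1,-1]
    return cv2.projectPoints(q,np.zeros(3),np.zeros(3),K,D)[0].reshape(-1,2)
E
python3 - <<'E'
from h import *
for n in('side','top'):
    print(n,r.camera_info(n)); cv2.imwrite(f'pics/{n}0.png',r.grab_frame(n))
print(r.get_obs())
E
```

```text
pics
side {'fx': 439.12873722685543, 'fy': 439.12873722685543, 'cx': 321.97735888144285, 'cy': 197.44762258813807, 'D': array([-0.11085876,  0.        ,  0.        ,  0.        ,  0.        ]), 'xyz': array([0.12283795, 0.69266841, 0.74695069]), 'orientation': array([ 0.38227194, -1.11092735, -2.28435107])}
top {'fx': 440.9420541636496, 'fy': 440.9420541636496, 'cx': 320.6421277698977, 'cy': 203.36611744036924, 'D': array([-0.00940268,  0.        ,  0.        ,  0.        ,  0.        ]), 'xyz': array([0.42245696, 0.00804573, 1.17310995]), 'orientation': array([ 0.15706808, -0.12981635, -1.56393263])}
{'clock': 0.1, 'joints': array([ 1.20591266,  0.4777229 ,  0.02231442,  1.55633635, -0.01150676,
        1.10928442, -0.08308856]), 'qvel': array([-0.00146722, -0.00146831, -0.00147315, -0.00247467,  0.00093804,
       -0.00072933,  0.0008544 ]), 'tau': array([ 4.36803588e-03, -5.97764754e+01,  1.61376178e+00, -2.81954813e+01,
        1.28850222e-02,  5.00400361e-03,  4.46423451e-05]), 'tcp_pos': array([ 0.17130689, -0.65235992,  0.23042557]), 'orientation': array([ 2.08489658,  0.27093895, -2.08553904]), 'contact_force': array([ 0.49795451,  0.26826701, -0.0352962 ]), 'moment': array([-0.03412751, -0.02817086,  0.06196642]), 'grip_width': 0.08551641274285322}
```

View pics/top0.png

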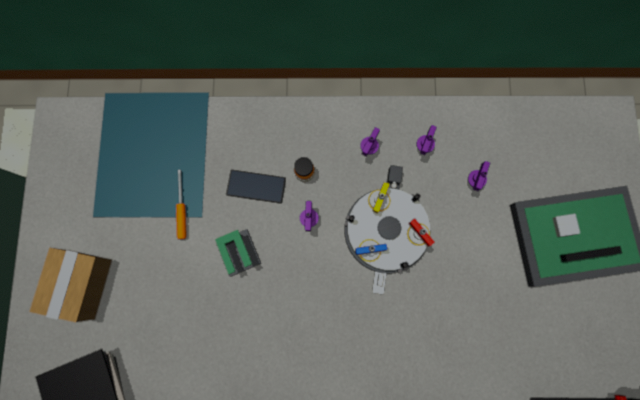

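View pics/side0.png

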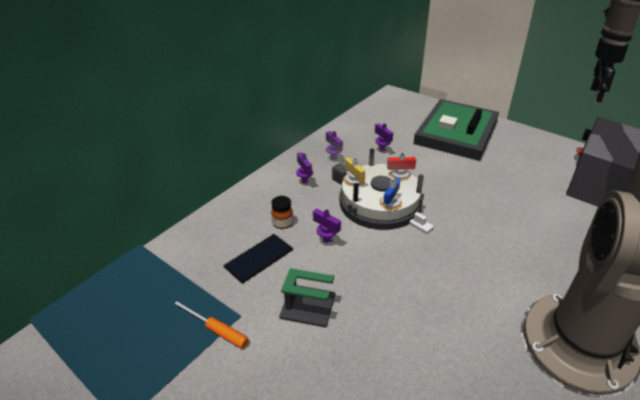

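The top view shows the turret at about (388,229), with yellow at (382,197), blue (372,249) and red (421,233). The pointer is at (379,283), the fork at (236,252), and purple decoys lie around. I'll enlarge the turret and the fork.

Run:
```python
from h import *
a=cv2.imread('pics/top0.png')
x=cv2.resize(a[155:305,330:450],None,fx=4,fy=4,interpolation=cv2.INTER_CUBIC)
y=cv2.resize(a[220:285,205:275],None,fx=4.5,fy=4.5,interpolation=cv2.INTER_CUBIC)
y=cv2.copyMakeBorder(y,0,600-y.shape[0],0,0,cv2.BORDER_CONSTANT)
cv2.imwrite('pics/c0.png',cv2.convertScaleAbs(np.hstack([x,y]),alpha=1.5))
print(x.shape,y.shape)
```

```text
(600, 480, 3) (600, 315, 3)
```

View pics/c0.png

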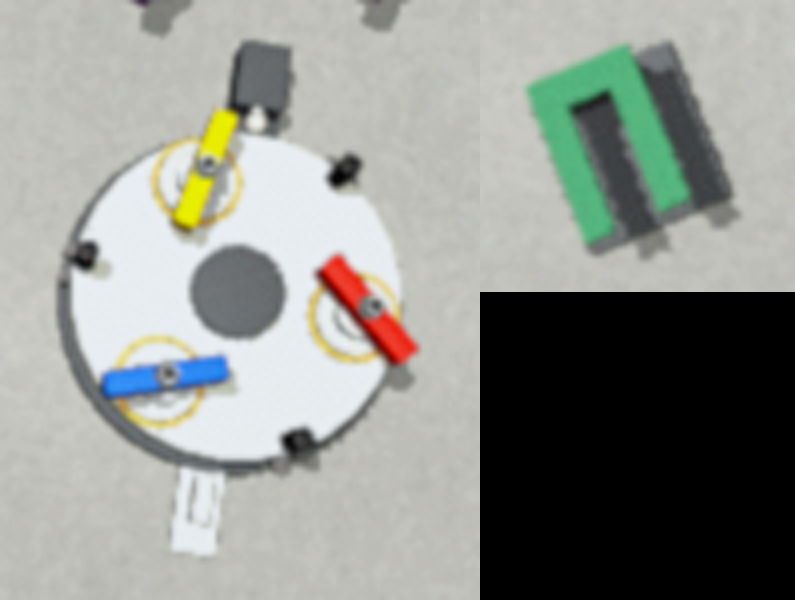

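Run:
```python
from h import *
A=lambda u,v,z:atz('top',(330+(u+.5)/4-.5,155+(v+.5)/4-.5),z)
B=lambda u,v,z:atz('top',(205+(u-480+.5)/4.5-.5,220+(v+.5)/4.5-.5),z)
hub=A(238,292,.072);print('hub',hub,np.linalg.norm(hub[:2]))
def rel(n,p):
    d=p-hub;print(n,p.round(4),'r',np.hypot(*d[:2]).round(4),'ang',np.degrees(np.arctan2(d[1],d[0])).round(1))
rel('ring y',A(197,181,.062));rel('ytip',A(208,161,.126))
rel('ring b',A(160,381,.062));rel('btip',A(168,374,.126))
rel('ring r',A(353,317,.062));rel('rtip',A(372,307,.126))
for p in((85,250),(349,163),(299,436)):rel('post',A(*p,.112))
rel('ptr front',A(195,553,.0));rel('ptr front .03',A(195,553,.03));rel('housing',A(262,75,.046))
for n,p in dict(y=((186,226),(230,111)),).items():
    a,b=A(*p[0],.112),A(*p[1],.112);d=b-a;print('wing',np.hypot(*d[:2]),np.degrees(np.arctan2(d[1],d[0])))
c=[B(*p,.076) for p in((528,90),(630,45),(692,195),(590,243))]
print(np.array(c)); 
print('edges',[np.linalg.norm(c[i]-c[(i+1)%4]).round(4) for i in range(4)])
s=(c[0]+c[1]-c[2]-c[3])[:2];print('stand x ang',np.degrees(np.arctan2(s[1],s[0])),'mid',np.mean(c,0))
print(atz('side',(380,184),.072))
import math
```

```text
hub [ 0.56414181 -0.14443354  0.072     ] 0.5823375587865326
ring y [ 0.6369 -0.1214  0.062 ] r 0.0764 ang 17.6
ytip [ 0.6369 -0.1208  0.126 ] r 0.0765 ang 18.0
ring b [ 0.5091 -0.0956  0.062 ] r 0.0735 ang 138.4
btip [ 0.5083 -0.0944  0.126 ] r 0.075 ang 138.2
ring r [ 0.5496 -0.2178  0.062 ] r 0.0748 ang -101.2
rtip [ 0.5483 -0.2163  0.126 ] r 0.0736 ang -102.4
post [ 0.5846 -0.0467  0.112 ] r 0.0998 ang 78.2
post [ 0.6385 -0.2086  0.112 ] r 0.0983 ang -40.8
post [ 0.4727 -0.173   0.112 ] r 0.0958 ang -162.6
ptr front [ 0.4023 -0.1223  0.    ] r 0.1633 ang 172.2
ptr front .03 [ 0.4028 -0.119   0.03  ] r 0.1633 ang 171.0
housing [ 0.7109 -0.1673  0.046 ] r 0.1485 ang -8.8
wing 0.07723253999431448 -21.600712158907942
[[0.5327631  0.29110171 0.076     ]
 [0.558055   0.2350466  0.076     ]
 [0.47507513 0.19767626 0.076     ]
 [0.44876146 0.25298511 0.076     ]]
edges [np.float64(0.0615), np.float64(0.091), np.float64(0.0612), np.float64(0.0922)]
stand x ang 24.32618978130712 mid [0.50366367 0.24420242 0.076     ]
[ 0.55974805 -0.13027187  0.072     ]
```

```bash
cat >> h.py <<'E'
def yaw(v):return np.degrees(np.arctan2(v[1],v[0]))
def to(pos,jaw=None):
    "shift in tool axes and turn (5deg units) to reach a downward pose with jaw axis yaw (deg)"
    o=r.get_obs();M=R.from_rotvec(o['orientation']).as_matrix()
    s=M.T@(np.array(pos)-o['tcp_pos']); c=yaw(M[:,1]); jaw=c if jaw is None else jaw
    for k in(-360,-180,0,180,360):
        j=jaw+k
        if abs(j-c)>185: continue
        y=np.array([np.cos(np.radians(j)),np.sin(np.radians(j)),0]);x=np.array([0,0,-1.])
        T=np.c_[x,y,np.cross(x,y)];t=R.from_matrix(M.T@T).as_rotvec()
        print('jaw',round(j,1),'turn',(np.degrees(t)/5).round(2))
    print('t',o['clock'].round(2),'jaw now',c.round(1),'toolx',M[:,0].round(3),'tcp',o['tcp_pos'].round(4),'q',o['joints'].round(2),'F',o['contact_force'].round(1),'w',round(o['grip_width'],4),'shift',s.round(4))
E
python3 -c "
from h import *
to([.564,-.144,.16],15);to([.564,-.144,.16],-45);to([.564,-.144,.16],75)"
```

```text
jaw -165 turn [1.794e+01 2.000e-02 1.000e-02]
jaw 15 turn [-1.806e+01 -1.000e-02  2.000e-02]Traceback (most recent call last):
  File "<string>", line 3, in <module>
    to([.564,-.144,.16],15);to([.564,-.144,.16],-45);to([.564,-.144,.16],75)
    ~~^^^^^^^^^^^^^^^^^^^^^
  File "h.py", line 27, in to
    print('t',o['clock'].round(2),'jaw now',c.round(1),'toolx',M[:,0].round(3),'tcp',o['tcp_pos'].round(4),'q',o['joints'].round(2),'F',o['contact_force'].round(1),'w',round(o['grip_width'],4),'shift',s.round(4))
              ^^^^^^^^^^^^^^^^
AttributeError: 'float' object has no attribute 'round'
```

```bash
sed -i "s/o\['clock'\].round(2)/o['clock']/" h.py
python3 -c "
from h import *
to([.564,-.144,.20],-105)"
```

```text
jaw -105 turn [5.94 0.01 0.02]
jaw 75 turn [-3.006e+01 -2.000e-02  1.000e-02]
t 0.1 jaw now -75.3 toolx [-0.001  0.002 -1.   ] tcp [ 0.1713 -0.6524  0.2304] q [ 1.21  0.48  0.02  1.56 -0.01  1.11 -0.08] F [ 0.5  0.3 -0. ] w 0.0855 shift [ 0.031  -0.3919 -0.509 ]
```

Call:
carry_out --targets '[0.085, 0, -0.1, -0.13, 0, 0, 0, 0.085, 0, -0.2, -0.26, 2, 0, 0, 0.085, 0, -0.3, -0.39, 4, 0, 0, 0.085, 0.03, -0.392, -0.509, 5.94, 0, 0, 0.085, 0.03, -0.392, -0.509, 5.94, 0, 0, 0.085, 0.03, -0.392, -0.509, 5.94, 0, 0, 0.085, 0.03, -0.392, -0.509, 5.94, 0, 0, 0.085, 0.03, -0.392, -0.509, 5.94, 0, 0, 0.085, 0.03, -0.392, -0.509, 5.94, 0, 0, 0.085, 0.03, -0.392, -0.509, 5.94, 0, 0, 0.085, 0.03, -0.392, -0.509, 5.94, 0, 0, 0.085, 0.03, -0.392, -0.509, 5.94, 0, 0]'

```text
clock: 1.6
tcp_pos: [0.5641, -0.1428, 0.2004]
orientation: [-2.081, 0.269, 2.084]
contact_force: [-0.3, -0.9, 0.1]
grip_width: 0.0847
```

Run:
```python
from h import *
to([.564,-.144,.12],-105)
s=r.grab_frame('side');t=r.grab_frame('top')
print(proj('side',[.5641,-.1444,.072]),proj('top',[.5641,-.1444,.072]))
a=cv2.resize(s[60:260,290:490],None,fx=2.5,fy=2.5,interpolation=cv2.INTER_CUBIC)
cv2.imwrite('pics/c1.png',cv2.convertScaleAbs(a,alpha=1.5)); cv2.imwrite('pics/t1.png',t)
```

```text
jaw -285 turn [-3.597e+01 -3.000e-02  4.000e-02]
jaw -105 turn [0.03 0.02 0.02]
jaw 75 turn [-3.597e+01 -3.000e-02  4.000e-02]
t 1.6 jaw now -104.8 toolx [-0.002  0.002 -1.   ] tcp [ 0.5641 -0.1428  0.2004] q [ 0.26  0.36 -0.15  1.81  0.06  0.98 -1.74] F [-0.3 -0.9  0.1] w 0.0847 shift [ 0.0804  0.0014 -0.0003]
[[381.34476234 180.8588906 ]] [[389.11200699 227.64154166]]
```

View pics/c1.png

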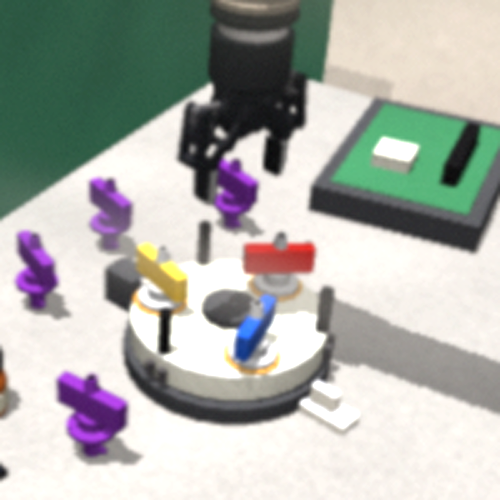

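The side crop matches: the gripper stands over the hub (crop (227,308)), clear of the wings. Lowering around the hub.

Call:
carry_out --targets '[0.076, 0.04, 0.0014, 0, 0, 0, 0, 0.076, 0.08, 0.0014, 0, 0, 0, 0, 0.074, 0.11, 0.0014, 0, 0, 0, 0, 0.072, 0.13, 0.0014, 0, 0, 0, 0, 0.072, 0.138, 0.0014, 0, 0, 0, 0, 0.072, 0.142, 0.0014, 0, 0, 0, 0, 0.072, 0.142, 0.0014, 0, 0, 0, 0]' --squeeze 60

```text
clock: 2.58
tcp_pos: [0.5625, -0.1479, 0.0597]
orientation: [-2.079, 0.277, 2.08]
contact_force: [0.1, 3.0, 4.9]
grip_width: 0.0722
```

Call:
carry_out --targets '[0.04, 0, 0, 0, 0, 0, 0, 0.04, 0, 0, 0, 0, 0, 0, 0.04, 0, 0, 0, 0, 0, 0, 0.04, 0, 0, 0, 0, 0, 0]'

```text
clock: 3.08
tcp_pos: [0.5638, -0.1445, 0.0624]
orientation: [-2.081, 0.271, 2.077]
contact_force: [-4.5, 11.9, 19.7]
grip_width: 0.0569
```

Call:
carry_out --targets '[0.04, -0.001, 0, 0, 0, 0, 0, 0.04, -0.001, 0, 0, 0, 0, 0, 0.04, -0.001, 0, 0, 0, 0, 0]'

```text
clock: 3.45
tcp_pos: [0.5637, -0.1444, 0.0629]
orientation: [-2.081, 0.27, 2.076]
contact_force: [3.7, 3.4, -8.2]
grip_width: 0.0564
```

Run:
```python
from h import *
to([.564,-.144,.12],-105)
s=r.grab_frame('side')
a=cv2.resize(s[90:240,310:460],None,fx=4,fy=4,interpolation=cv2.INTER_CUBIC)
cv2.imwrite('pics/c2.png',cv2.convertScaleAbs(a,alpha=1.8))
```

```text
jaw -285 turn [3.598e+01 1.000e-01 3.000e-02]
jaw -105 turn [-0.02 -0.02  0.06]
jaw 75 turn [3.598e+01 1.000e-01 3.000e-02]
t 3.45 jaw now -105.1 toolx [ 0.003  0.005 -1.   ] tcp [ 0.5637 -0.1444  0.0629] q [ 0.25  0.54 -0.14  1.91  0.1   0.7  -1.78] F [ 3.7  3.4 -8.2] w 0.0564 shift [-0.0571 -0.0008 -0.0003]
```

View pics/c2.png

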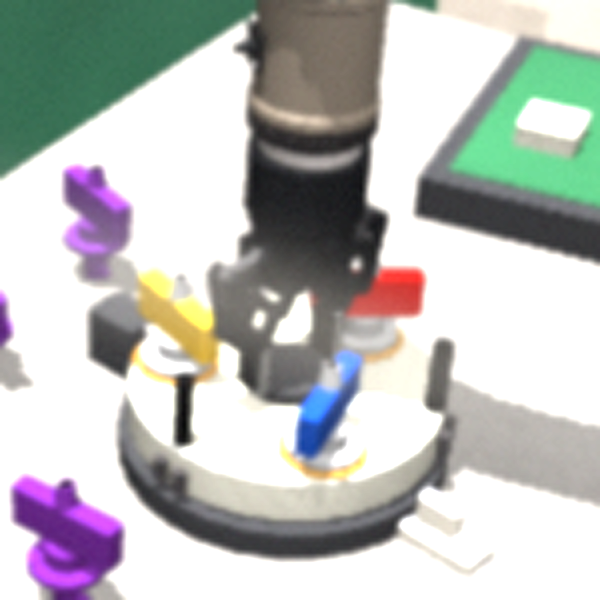

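The fingers hold the hub (crop (290,370)), clear of the wings. Turning anticlockwise.

Call:
carry_out --targets '[0.04, 0, 0, 0, -0.7, 0, 0, 0.04, 0, 0, 0, -2, 0, 0, 0.04, 0, 0, 0, -3.5, 0, 0, 0.04, 0, 0, 0, -5, 0, 0, 0.04, 0, 0, 0, -6.5, 0, 0, 0.04, 0, 0, 0, -8, 0, 0, 0.04, 0, 0, 0, -9.5, 0, 0, 0.04, 0, 0, 0, -11, 0, 0, 0.04, 0, 0, 0, -12.5, 0, 0, 0.04, 0, 0, 0, -14, 0, 0, 0.04, 0, 0, 0, -15.5, 0, 0, 0.04, 0, 0, 0, -16, 0, 0]'

```text
clock: 5.0
tcp_pos: [0.564, -0.145, 0.0628]
orientation: [1.531, 0.972, -1.519]
contact_force: [5.4, 2.8, -3.8]
grip_width: 0.0563
```

Run:
```python
from h import *
to([.564,-.144,.063],48.2)
s=r.grab_frame('top')
h=cv2.cvtColor(s,cv2.COLOR_BGR2HSV)
for n,lo,hi in(('y',22,35),('b',100,125),('r',0,6)):
    m=(h[...,0]>=lo)&(h[...,0]<=hi)&(h[...,1]>170)&(h[...,2]>60);m[:, :335]=0;m[:,445:]=0;m[:170]=0;m[:]*=1;m[290:]=0
    v,u=np.nonzero(m)
    if len(u):
        p=atz('top',(u.mean(),v.mean()),.108);d=p-[.5645,-.1444,0];print(n,len(u),p.round(3),yaw(d).round(1),np.hypot(*d[:2]).round(3))
```

```text
jaw -131.8 turn [21.33 -0.07  0.07]
jaw 48.2 turn [-14.67  -0.06  -0.06]
t 5.0 jaw now -25.1 toolx [ 0.004  0.006 -1.   ] tcp [ 0.564  -0.145   0.0628] q [ 0.52  0.58 -0.48  1.89  0.37  0.76 -0.61] F [ 5.4  2.8 -3.8] w 0.0563 shift [-0.0001 -0.0004 -0.001 ]Traceback (most recent call last):
  File "<stdin>", line 6, in <module>
numpy._core._exceptions._UFuncOutputCastingError: Cannot cast ufunc 'multiply' output from dtype('int64') to dtype('bool') with casting rule 'same_kind'
```

```bash
cat >> h.py <<'E'
def look():
    s=r.grab_frame('top');h=cv2.cvtColor(s,cv2.COLOR_BGR2HSV)
    for n,lo,hi in(('y',22,35),('b',100,125),('r',0,6)):
        m=(h[...,0]>=lo)&(h[...,0]<=hi)&(h[...,1]>170)&(h[...,2]>60);m[:,:335]=0;m[:,445:]=0;m[:170]=0;m[290:]=0
        v,u=np.nonzero(m)
        if len(u):
            p=atz('top',(u.mean(),v.mean()),.108);d=p-[.5645,-.1444,0];w=np.array([atz('top',q,.108)[:2] for q in zip(u,v)]);e=np.linalg.svd(w-w.mean(0),full_matrices=False)[2][0]
            print(n,len(u),p.round(3),'ang',yaw(d).round(1),'r',np.hypot(*d[:2]).round(3),'wing',yaw(e).round(1))
    return s
E
python3 -c "
from h import *
look()"
```

```text
y 152 [ 0.553 -0.069  0.108] ang 98.5 r 0.076 wing -121.6
b 35 [ 0.479 -0.187  0.108] ang -153.5 r 0.096 wing -167.9
```

The turret follows the tool, with yellow now at 98.5°. It has 72.8° left to go.

Call:
carry_out --targets '[0.04, 0, 0, 0, -1, 0, 0, 0.04, 0, 0, 0, -2.5, 0, 0, 0.04, 0, 0, 0, -4, 0, 0, 0.04, 0, 0, 0, -5.5, 0, 0, 0.04, 0, 0, 0, -7, 0, 0, 0.04, 0, 0, 0, -8.5, 0, 0, 0.04, 0, 0, 0, -10, 0, 0, 0.04, 0, 0, 0, -11.5, 0, 0, 0.04, 0, 0, 0, -13, 0, 0, 0.04, 0, 0, 0, -14, 0, 0, 0.04, 0, 0, 0, -14.6, 0, 0, 0.04, 0, 0, 0, -14.6, 0, 0]'

```text
clock: 6.6
tcp_pos: [0.5646, -0.1451, 0.0629]
orientation: [0.581, 1.49, -0.569]
contact_force: [7.7, 5.3, -4.5]
grip_width: 0.0563
```

Run:
```python
from h import *
to([.564,-.144,.063],48.2)
look()
```

```text
jaw -131.8 turn [35.93 -0.16 -0.  ]
jaw 48.2 turn [-0.07  0.   -0.1 ]
jaw 228.2 turn [35.93 -0.16 -0.  ]
t 6.6 jaw now 47.9 toolx [ 0.006  0.006 -1.   ] tcp [ 0.5646 -0.1451  0.0629] q [ 0.73  0.67 -0.78  1.87  0.61  0.85  0.47] F [ 7.7  5.3 -4.5] w 0.0563 shift [-0.0001  0.0004 -0.0012]
y 152 [ 0.489 -0.132  0.108] ang 170.6 r 0.077 wing 131.5
r 137 [ 0.61  -0.086  0.108] ang 52.4 r 0.074 wing -169.9
```

Yellow is at 170.6° and its wing at 131.5°, as expected at the pointer. Releasing and rising.

Call:
carry_out --targets '[0.074, 0, 0, 0, 0, 0, 0, 0.074, 0, 0, 0, 0, 0, 0, 0.074, 0, 0, 0, 0, 0, 0, 0.074, -0.03, 0, 0, 0, 0, 0, 0.074, -0.08, 0, 0, 0, 0, 0, 0.06, -0.137, 0, 0, 0, 0, 0, 0.06, -0.137, 0, 0, 0, 0, 0, 0.06, -0.137, 0, 0, 0, 0, 0]'

```text
clock: 7.65
tcp_pos: [0.5633, -0.1465, 0.1996]
orientation: [0.581, 1.49, -0.57]
contact_force: [-0.2, -0.5, -0.1]
grip_width: 0.0602
```

Run:
```python
from h import *
look()
to([.4895,-.1325,.083],41.3)
```

```text
y 149 [ 0.489 -0.132  0.108] ang 170.4 r 0.077 wing 131.3
r 132 [ 0.61  -0.085  0.108] ang 52.3 r 0.075 wing -170.3
jaw 41.3 turn [ 1.3  -0.02 -0.08]
jaw 221.3 turn [-3.47e+01  1.20e-01 -3.00e-02]
t 7.7 jaw now 47.8 toolx [ 0.004  0.006 -1.   ] tcp [ 0.5629 -0.1464  0.1988] q [ 0.83  0.51 -0.9   1.77  0.44  1.07  0.61] F [ 0.5 -0.1 -0. ] w 0.0598 shift [ 0.1156 -0.0398 -0.0635]
```

Call:
carry_out --targets '[0.06, 0, -0.02, -0.03, 2, 0, 0, 0.06, 0, -0.04, -0.0635, 4, 0, 0, 0.06, 0, -0.04, -0.0635, 6, 0, 0, 0.06, 0, -0.04, -0.0635, 8, 0, 0, 0.06, 0, -0.04, -0.0635, 10, 0, 0, 0.06, 0, -0.04, -0.0635, 12, 0, 0, 0.06, 0, -0.04, -0.0635, 14, 0, 0, 0.06, 0, -0.04, -0.0635, 16, 0, 0, 0.06, 0, -0.04, -0.0635, 18, 0, 0, 0.06, 0, -0.04, -0.0635, 20, 0, 0, 0.06, 0, -0.04, -0.0635, 20, 0, 0]'

```text
clock: 9.07
tcp_pos: [0.488, -0.1333, 0.1973]
orientation: [1.845, 0.638, -1.839]
contact_force: [0.1, -0.2, -0.2]
grip_width: 0.0602
```

```bash
python3 -c "
from h import *
to([.4895,-.1325,.16],-138.7)"
```

```text
jaw -138.7 turn [ 1.732e+01 -1.000e-02  8.000e-02]
jaw 41.3 turn [-1.868e+01 -8.000e-02 -1.000e-02]
t 9.075 jaw now -52.1 toolx [ 0.001  0.006 -1.   ] tcp [ 0.488  -0.1333  0.1973] q [ 0.66  0.3  -0.6   1.96  0.2   0.95 -0.95] F [ 0.1 -0.2 -0.2] w 0.0602 shift [ 0.0373  0.0004 -0.0015]
```

Call:
carry_out --targets '[0.055, 0, 0, 0, 2, 0, 0, 0.055, 0, 0, 0, 4, 0, 0, 0.055, 0, 0, 0, 6, 0, 0, 0.055, 0, 0, 0, 8, 0, 0, 0.055, 0, 0, 0, 10, 0, 0, 0.055, 0.02, 0, -0.0015, 12, 0, 0, 0.055, 0.037, 0, -0.0015, 14, 0, 0, 0.055, 0.037, 0, -0.0015, 16, 0, 0, 0.055, 0.037, 0, -0.0015, 17.3, 0, 0, 0.055, 0.037, 0, -0.0015, 17.3, 0, 0, 0.055, 0.037, 0, -0.0015, 17.3, 0, 0]'

```text
clock: 10.45
tcp_pos: [0.489, -0.1321, 0.1599]
orientation: [-1.717, 0.766, 1.721]
contact_force: [-0.1, -0.5, -0.0]
grip_width: 0.055
```

Run:
```python
from h import *
to([.4895,-.1325,.083],-138.7)
s=r.grab_frame('side')
c=proj('side',[.4895,-.1325,.13])[0];print(c);u,v=int(c[0])-75,int(c[1])-75
a=cv2.resize(s[v:v+150,u:u+150],None,fx=4,fy=4,interpolation=cv2.INTER_CUBIC)
for P in ([.4895,-.1325,.126],[.4895,-.1325,.062]):
    q=((proj('side',P)[0]-[u,v]+.5)*4).astype(int);print(q)
cv2.imwrite('pics/c3.png',cv2.convertScaleAbs(a,alpha=1.6))
```

```text
jaw -318.7 turn [-35.93  -0.09   0.08]
jaw -138.7 turn [0.07 0.05 0.05]
jaw 41.3 turn [-35.93  -0.09   0.08]
t 10.45 jaw now -138.4 toolx [ 0.001  0.007 -1.   ] tcp [ 0.489  -0.1321  0.1599] q [ 0.42  0.31 -0.32  2.01  0.12  0.85 -2.39] F [-0.1 -0.5 -0. ] w 0.055 shift [ 0.0769  0.0002 -0.001 ]
[406.753909  174.5004266]
[304 309]
[293 391]
```

View pics/c3.png

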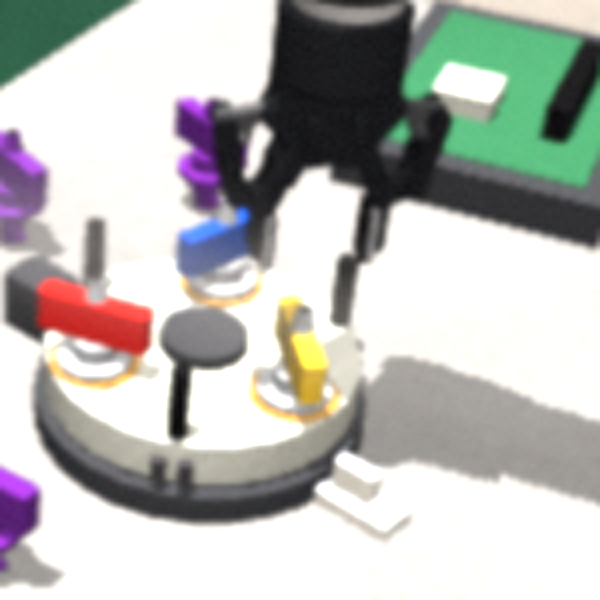

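Yellow (305,345) stands at the pointer, its tip at (305,315) against a predicted (304,309). The jaws are on either side of the wing. Going down and gripping.

Call:
carry_out --targets '[0.055, 0.03, 0, -0.001, 0, 0, 0, 0.055, 0.06, 0, -0.001, 0, 0, 0, 0.055, 0.075, 0, -0.001, 0, 0, 0, 0.055, 0.076, 0, -0.001, 0, 0, 0, 0.01, 0.076, 0, -0.001, 0, 0, 0, 0.01, 0.076, 0, -0.001, 0, 0, 0, 0.01, 0.076, 0, -0.001, 0, 0, 0, 0.01, 0.076, 0, -0.001, 0, 0, 0]' --squeeze 60

```text
clock: 11.5
tcp_pos: [0.4904, -0.1326, 0.0851]
orientation: [-1.718, 0.767, 1.719]
contact_force: [-1.4, 0.3, 6.4]
grip_width: 0.015
```

```bash
python3 -c "
from h import *
to([.4895,-.1325,.089],-58.5);look()"
```

```text
jaw -238.5 turn [2.002e+01 8.000e-02 2.000e-02]
jaw -58.5 turn [-15.98  -0.02   0.08]
t 11.5 jaw now -138.4 toolx [ 0.002  0.006 -1.   ] tcp [ 0.4904 -0.1326  0.0851] q [ 0.39  0.42 -0.3   2.06  0.18  0.68 -2.44] F [-1.4  0.3  6.4] w 0.015 shift [-0.0039  0.0006  0.0007]
y 45 [ 0.471 -0.111  0.108] ang 160.3 r 0.099 wing 140.9
b 117 [ 0.593 -0.206  0.108] ang -65.2 r 0.068 wing -105.5
r 133 [ 0.61  -0.086  0.108] ang 52.2 r 0.074 wing -170.6
```

Call:
carry_out --targets '[0.01, -0.0005, 0, 0, -1.4, 0, 0, 0.01, -0.001, 0, 0, -2.8, 0, 0, 0.01, -0.0016, 0, 0, -4.2, 0, 0, 0.01, -0.0021, 0, 0, -5.6, 0, 0, 0.01, -0.0026, 0, 0, -7, 0, 0, 0.01, -0.0032, 0, 0, -8.4, 0, 0, 0.01, -0.0037, 0, 0, -9.8, 0, 0, 0.01, -0.0043, 0, 0, -11.3, 0, 0, 0.01, -0.0048, 0, 0, -12.8, 0, 0, 0.01, -0.0054, 0, 0, -14.3, 0, 0, 0.01, -0.006, 0, 0, -15.6, 0, 0, 0.01, -0.006, 0, 0, -15.9, 0, 0]'

```text
clock: 13.05
tcp_pos: [0.4904, -0.1328, 0.0912]
orientation: [1.921, 0.538, -1.913]
contact_force: [-0.4, -0.4, -1.5]
grip_width: 0.015
```

```bash
python3 -c "
from h import *
to([.4895,-.1325,.089],-58.5);print(r.get_obs()['moment']);look()"
```

```text
jaw -238.5 turn [35.92  0.07  0.1 ]
jaw -58.5 turn [-0.08 -0.06  0.04]
jaw 121.5 turn [35.92  0.07  0.1 ]
t 13.05 jaw now -58.9 toolx [ 0.003  0.006 -1.   ] tcp [ 0.4904 -0.1328  0.0912] q [ 0.66  0.47 -0.63  2.04  0.39  0.75 -1.24] F [-0.4 -0.4 -1.5] w 0.015 shift [ 0.0022 -0.0007  0.0006]
[-0.0257257  -0.05802276 -0.01484852]
y 7 [ 0.518 -0.114  0.108] ang 146.9 r 0.055 wing 145.8
b 78 [ 0.597 -0.194  0.108] ang -56.8 r 0.059 wing -112.4
r 135 [ 0.611 -0.085  0.108] ang 52.1 r 0.075 wing -170.4
```

It has turned 79.5° with the turret unmoved. Lifting gently.

Call:
carry_out --targets '[0.01, -0.003, 0, 0, 0, 0, 0, 0.01, -0.008, 0, 0, 0, 0, 0, 0.01, -0.016, 0, 0, 0, 0, 0]'

```text
clock: 13.48
tcp_pos: [0.4903, -0.1328, 0.1075]
orientation: [1.921, 0.538, -1.913]
contact_force: [1.0, 0.2, -0.7]
grip_width: 0.0152
```

Call:
carry_out --targets '[0.01, -0.02, 0, 0, 0, 0, 0, 0.01, -0.045, 0, 0, 0, 0, 0, 0.01, -0.075, 0, 0, 0, 0, 0, 0.01, -0.1, 0, 0, 0, 0, 0, 0.01, -0.12, 0, 0, 0, 0, 0, 0.01, -0.12, 0, 0, 0, 0, 0, 0.01, -0.12, 0, 0, 0, 0, 0]'

```text
clock: 14.35
tcp_pos: [0.4895, -0.1335, 0.227]
orientation: [1.92, 0.538, -1.914]
contact_force: [-0.2, 0.2, -1.2]
grip_width: 0.0148
```

Run:
```python
from h import *
to([.434,.213,.215])
s=r.grab_frame('side');p=r.get_obs()['tcp_pos']
c=proj('side',p)[0];u,v=int(c[0])-75,int(c[1])-75;u=max(u,0);v=max(v,0)
a=cv2.resize(s[v:v+150,u:u+150],None,fx=4,fy=4,interpolation=cv2.INTER_CUBIC)
cv2.imwrite('pics/c4.png',cv2.convertScaleAbs(a,alpha=1.6))
```

```text
jaw -238.9 turn [36.    0.08  0.08]
jaw -58.9 turn [-0.   -0.05  0.05]
jaw 121.1 turn [36.    0.08  0.08]
t 14.35 jaw now -58.9 toolx [ 0.001  0.006 -1.   ] tcp [ 0.4895 -0.1335  0.227 ] q [ 0.76  0.28 -0.72  1.92  0.21  1.02 -1.08] F [-0.2  0.2 -1.2] w 0.0148 shift [ 0.0139 -0.3254 -0.1312]
```

View pics/c4.png

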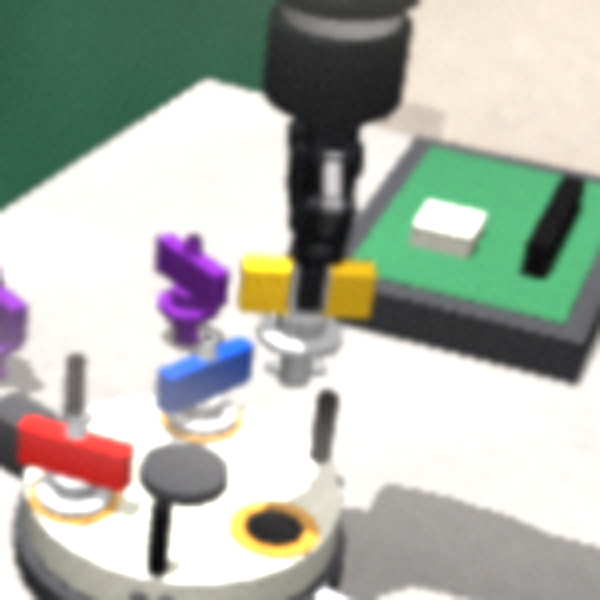

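The nozzle is out, upright in the jaws, and the socket at (273,525) is empty. Blue and red are still in. Moving to the fork's open end, high up, and measuring the fork mask meanwhile.

Call:
carry_out --targets '[0.01, 0, -0.05, -0.02, 0.3, 0, 0, 0.01, 0, -0.1, -0.04, 0.6, 0, 0, 0.01, 0, -0.15, -0.06, 0.9, 0, 0, 0.01, 0, -0.2, -0.08, 1.1, 0, 0, 0.01, 0, -0.25, -0.1, 1.3, 0, 0, 0.01, 0, -0.3, -0.12, 1.36, 0, 0, 0.01, 0.014, -0.325, -0.131, 1.36, 0, 0, 0.01, 0.014, -0.325, -0.131, 1.36, 0, 0, 0.01, 0.014, -0.325, -0.131, 1.36, 0, 0, 0.01, 0.014, -0.325, -0.131, 1.36, 0, 0]'

```text
clock: 15.65
tcp_pos: [0.4342, 0.2112, 0.2147]
orientation: [1.993, 0.431, -1.989]
contact_force: [-0.1, 0.7, -1.6]
grip_width: 0.015
```

Run:
```python
from h import *
to([.434,.213,.14],-65.7)
a=cv2.imread('pics/top0.png');h=cv2.cvtColor(a,cv2.COLOR_BGR2HSV)
m=((h[...,0]>50)&(h[...,0]<85)&(h[...,1]>120)&(h[...,2]>50)).astype(np.uint8)*255
w=np.zeros_like(m);w[215:290,200:275]=m[215:290,200:275]
v,u=np.nonzero(w);P=np.array([atz('top',q,.076)[:2] for q in zip(u,v)])
rect=cv2.minAreaRect((P*1000).astype(np.float32));print(len(u),rect)
# slot centreline: per slice along x, the midpoints of prong outer and inner edges, over a range of yaw
for yawd in(23,24,25,26):
    c,s=np.cos(np.radians(yawd)),np.sin(np.radians(yawd));X=P@[c,s];Y=P@[-s,c]
    x0=X.min();res=[]
    for k in np.arange(x0+.012,x0+.066,.006):
        y=Y[(X>k)&(X<k+.006)];g=np.sort(y);i=np.argmax(np.diff(g))
        res.append([(g[0]+g[-1])/2,(g[i]+g[i+1])/2,g[i+1]-g[i],g[-1]-g[0]])
    print(yawd,(np.array(res)*1000).round(1).mean(0),'slope',np.polyfit(range(len(res)),np.array(res)[:,0]*1e3,1)[0].round(2),'X',x0,X.max())
np.save('P.npy',P)
cv2.imwrite('pics/t5.png',r.grab_frame('top'));cv2.imwrite('pics/s5.png',r.grab_frame('side'))
```

```text
jaw -245.7 turn [35.97  0.09  0.05]
jaw -65.7 turn [-0.03 -0.03  0.06]
jaw 114.3 turn [35.97  0.09  0.05]
t 15.65 jaw now -65.9 toolx [ 0.001  0.006 -1.   ] tcp [0.4342 0.2112 0.2147] q [ 0.18  0.29 -0.88  1.98  0.26  0.99 -1.97] F [-0.1  0.7 -1.6] w 0.015 shift [ 0.0747 -0.0013 -0.0003]
541 ((503.8458557128906, 244.3616485595703), (90.70735931396484, 59.80878448486328), 23.40409278869629)
23 [28.3  29.38 28.69 58.3 ] slope 0.04 X 0.51375077171286 0.6047407856219664
24 [18.65 19.77 28.5  58.3 ] slope -0.07 X 0.5144622737351752 0.605082335251702
25 [ 8.95 10.01 28.47 58.31] slope -0.18 X 0.5143837447339126 0.6056742209705275
26 [-0.82  0.29 28.49 58.33] slope -0.29 X 0.5141485294610568 0.6060816124543476
```

Call:
carry_out --targets '[0.01, 0.04, -0.003, 0, 0, 0, 0, 0.01, 0.08, -0.003, 0, 0, 0, 0, 0.01, 0.1, -0.003, 0, 0, 0, 0, 0.01, 0.109, -0.003, 0.001, 0.06, 0, 0.06, 0.01, 0.109, -0.003, 0.001, 0.06, 0, 0.06, 0.01, 0.109, -0.003, 0.001, 0.06, 0, 0.06]'

```text
clock: 16.5
tcp_pos: [0.433, 0.215, 0.107]
orientation: [1.998, 0.422, -1.987]
contact_force: [0.2, 0.2, -0.5]
grip_width: 0.0151
```

Run:
```python
from h import *
to([.4333,.2146,.105],-66.5);to([.5021,.2445,.105],-66.5)
s=r.grab_frame('side')
c=proj('side',[.46,.23,.09])[0];u,v=int(c[0])-75,int(c[1])-75
a=cv2.resize(s[v:v+150,u:u+150],None,fx=4,fy=4,interpolation=cv2.INTER_CUBIC)
ex=np.array([np.cos(np.radians(23.5)),np.sin(np.radians(23.5)),0]);ey=np.array([-ex[1],ex[0],0]);f=np.array([.5021,.2445,.076])
for x,y in((-45,-31),(-45,-13),(-45,13),(-45,31),(30,-13),(30,13)):
    q=(proj('side',f+ex*x/1e3+ey*y/1e3)[0]-[u,v]+.5)*4;print(x,y,q.round());cv2.circle(a,tuple(q.astype(int)),2,(0,0,255),-1)
cv2.imwrite('pics/c5.png',cv2.convertScaleAbs(a,alpha=1.6))
```

```text
jaw -246.5 turn [-3.593e+01  1.000e-02 -1.000e-01]
jaw -66.5 turn [ 0.07 -0.06 -0.  ]
jaw 113.5 turn [-3.593e+01  1.000e-02 -1.000e-01]
t 16.5 jaw now -66.1 toolx [ 0.005  0.002 -1.   ] tcp [0.433 0.215 0.107] q [ 0.06  0.44 -0.79  2.08  0.45  0.79 -2.16] F [ 0.2  0.2 -0.5] w 0.0151 shift [ 0.002   0.0005 -0.0001]
jaw -246.5 turn [-3.593e+01  1.000e-02 -1.000e-01]
jaw -66.5 turn [ 0.07 -0.06 -0.  ]
jaw 113.5 turn [-3.593e+01  1.000e-02 -1.000e-01]
t 16.5 jaw now -66.1 toolx [ 0.005  0.002 -1.   ] tcp [0.433 0.215 0.107] q [ 0.06  0.44 -0.79  2.08  0.45  0.79 -2.16] F [ 0.2  0.2 -0.5] w 0.0151 shift [ 0.0024  0.001  -0.0751]
-45 -31 [319. 271.]
-45 -13 [311. 297.]
-45 13 [300. 336.]
-45 31 [292. 365.]
30 -13 [167. 272.]
30 13 [153. 310.]
```

View pics/c5.png

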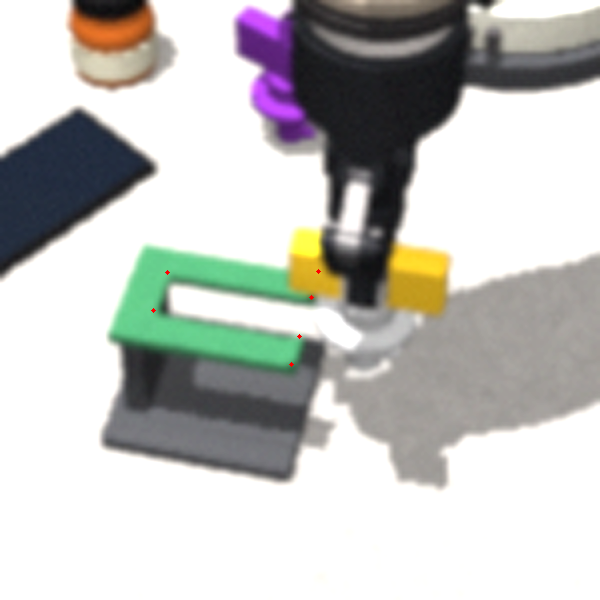

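The fork's corners in the picture (near prong end (293,365), slot mouth (300,337)) match the projected dots, and the nozzle is lined up with the slot. Going in slowly.

Call:
carry_out --targets '[0.01, 0.0015, 0.0005, -0.012, 0, 0, 0, 0.01, 0.0015, 0.0008, -0.024, 0, 0, 0, 0.01, 0.0015, 0.0009, -0.034, 0, 0, 0, 0.01, 0.0015, 0.001, -0.042, 0, 0, 0, 0.01, 0.0015, 0.001, -0.048, 0, 0, 0]'

```text
clock: 17.18
tcp_pos: [0.4777, 0.2337, 0.1056]
orientation: [1.998, 0.422, -1.987]
contact_force: [-0.1, -1.0, -0.5]
grip_width: 0.015
```

```bash
python3 -c "
from h import *
to([.5021,.2445,.105],-66.5)"
```

```text
jaw -246.5 turn [-35.93   0.    -0.09]
jaw -66.5 turn [ 0.07 -0.06 -0.  ]
jaw 113.5 turn [-35.93   0.    -0.09]
t 17.175 jaw now -66.1 toolx [ 0.005  0.002 -1.   ] tcp [0.4777 0.2337 0.1056] q [ 0.03  0.51 -0.76  1.97  0.48  0.83 -2.15] F [-0.1 -1.  -0.5] w 0.015 shift [ 0.0007 -0.     -0.0267]
```

Inside the slot with no contact. Going on to the rest point, then lowering 6 mm.

Call:
carry_out --targets '[0.01, 0.0005, 0, -0.01, 0, 0, 0, 0.01, 0.0005, 0, -0.02, 0, 0, 0, 0.01, 0.0005, 0, -0.0265, 0, 0, 0, 0.01, 0.0005, 0, -0.0265, 0, 0, 0, 0.01, 0.003, 0, -0.0265, 0, 0, 0, 0.01, 0.005, 0, -0.0265, 0, 0, 0, 0.01, 0.0065, 0, -0.0265, 0, 0, 0, 0.01, 0.007, 0, -0.0265, 0, 0, 0, 0.01, 0.007, 0, -0.0265, 0, 0, 0]'

```text
clock: 18.3
tcp_pos: [0.5019, 0.2442, 0.0992]
orientation: [1.997, 0.421, -1.987]
contact_force: [-2.4, -2.2, 4.3]
grip_width: 0.0151
```

Run:
```python
from h import *
to([.5021,.2445,.099],-66.5)
s=r.grab_frame('side')
c=proj('side',[.49,.24,.09])[0];u,v=int(c[0])-60,int(c[1])-60
a=cv2.resize(s[v:v+120,u:u+120],None,fx=5,fy=5,interpolation=cv2.INTER_CUBIC)
cv2.imwrite('pics/c6.png',cv2.convertScaleAbs(a,alpha=1.5))
```

```text
jaw -246.5 turn [-3.593e+01  2.000e-02 -9.000e-02]
jaw -66.5 turn [ 0.07 -0.06 -0.01]
jaw 113.5 turn [-3.593e+01  2.000e-02 -9.000e-02]
t 18.3 jaw now -66.2 toolx [ 0.005  0.001 -1.   ] tcp [0.5019 0.2442 0.0992] q [ 0.    0.56 -0.74  1.92  0.5   0.85 -2.15] F [-2.4 -2.2  4.3] w 0.0151 shift [ 0.0002 -0.0001 -0.0003]
```

View pics/c6.png

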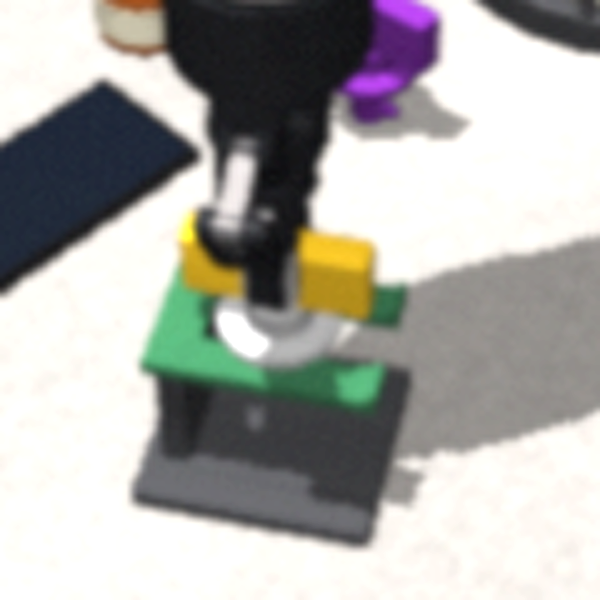

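The flange sits in the fork at (270,335), touching with about 4 N at the expected height. Releasing and rising straight up.

Call:
carry_out --targets '[0.02, 0, 0, 0, 0, 0, 0, 0.05, 0, 0, 0, 0, 0, 0, 0.05, 0, 0, 0, 0, 0, 0, 0.05, 0, 0, 0, 0, 0, 0, 0.05, -0.02, 0, 0, 0, 0, 0, 0.05, -0.06, 0, 0, 0, 0, 0, 0.05, -0.12, 0, 0, 0, 0, 0, 0.05, -0.16, 0, 0, 0, 0, 0, 0.05, -0.16, 0, 0, 0, 0, 0, 0.05, -0.16, 0, 0, 0, 0, 0]'

```text
clock: 19.6
tcp_pos: [0.5008, 0.2438, 0.2595]
orientation: [1.997, 0.42, -1.986]
contact_force: [0.9, 0.9, -0.4]
grip_width: 0.0502
```

Run:
```python
from h import *
to([.5021,.2445,.26])
s=r.grab_frame('side')
u,v=190,100;a=cv2.resize(s[v:v+240,u:u+270],None,fx=2.5,fy=2.5,interpolation=cv2.INTER_CUBIC)
f=[.5021,.2445]
for z in(.076,.14):print(z,((proj('side',f+[z])[0]-[u,v]+.5)*2.5).round())
cv2.imwrite('pics/c7.png',cv2.convertScaleAbs(a,alpha=1.5))
```

```text
jaw -246.1 turn [-3.6e+01  3.0e-02 -9.0e-02]
jaw -66.1 turn [ 0.   -0.06 -0.02]
jaw 113.9 turn [-3.6e+01  3.0e-02 -9.0e-02]
t 19.6 jaw now -66.1 toolx [ 0.005  0.001 -1.   ] tcp [0.5008 0.2438 0.2595] q [ 0.11  0.37 -0.85  1.77  0.31  1.14 -1.99] F [ 0.9  0.9 -0.4] w 0.0502 shift [-0.0004 -0.0001 -0.0014]
0.076 [296. 456.]
0.14 [294. 400.]
```

View pics/c7.png

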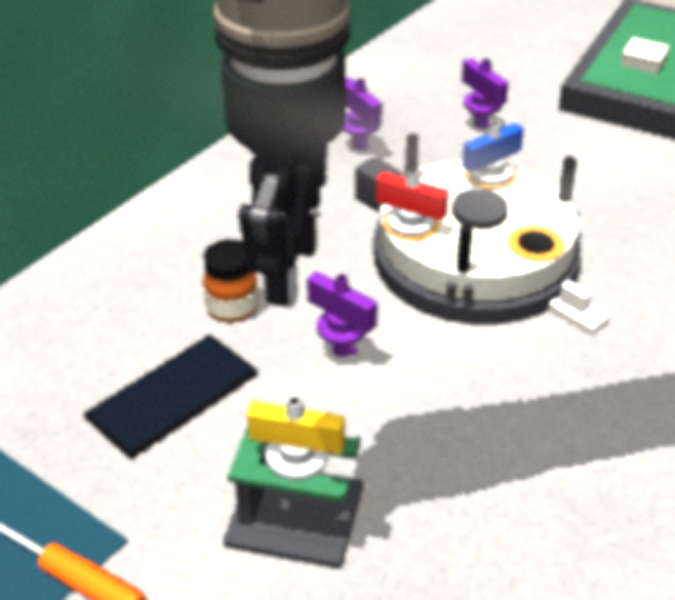

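The yellow nozzle hangs upright in the fork, with its tip at (294,403) against a predicted (294,400) and its flange on both prongs. Blue and red are still in place, and the gripper is clear. Handing in.

```bash
python3 -c "
from h import *
print(r.hand_in())"
```

```text
the job is handed in; nothing more can be done
None
```

The yellow nozzle now hangs upright in the green fork. I handed the job in at about 19.7 s of the 72 s allowed; no verdict is reported.

- **Turret:** I gripped the hub and turned it about 153° anticlockwise until yellow was at the pointer. The camera put it at 170.4°, against an expected 171.3°.
- **Unscrewing:** I turned the wing 79.5° anticlockwise while rising 6 mm, and the nozzle then lifted out with no resistance. The turret did not move.
- **Fork:** I slid it in level from the open end, lowered it until it touched with about 4 N at the expected height, then let go and rose clear.

**Last checks:** the final side picture shows the nozzle upright with its flange on both prongs. Its tip was within about 1 camera pixel of the prediction. Blue and red are still seated, and the phone and jar look undisturbed. The screwdriver, partly out of that picture, was never approached.

**Disagreements:**
- The fingertips touched the deck with about 20 N while gripping the hub; I eased this off before turning.
- The hub read 56–57 mm between the fingers instead of 60 mm, but the grip held.

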